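Roll down the glued cork trackbed

ROBOT

A 6-joint arm with a two-finger parallel gripper is mounted at the origin on the work surface. World frame = base frame: x ahead of the robot, y to its left, z up, the work surface at z = 0. Lengths are in m, angles in rad, forces in N, time in s.
With the tool pointing down it reaches from about 0.425 to 0.95 m from the base axis. Payload 3.5 kg.
Tool frame: the origin (TCP) lies midway between the tips of the shut fingers; the grasp point (between the pads) lies 19 mm behind it; z points along the fingers, y is the direction in which the jaws open and shut (so a half turn about z gives the same grasp; the last joint's range is limited). The gripper opens to 85 mm and grips with 20 to 120 N. Pads are 22 mm wide; open, the fingers measure 114 mm over their backs; the gripper's body (76 mm by 85 mm) begins 54 mm behind the grasp point. The pads swing forward as they close: fully open they stand 13 mm farther back than shut.
Start: joints at [1.059, 0.286, 1.577, -0, 1.279, -0.15], TCP at [0.239, 0.631, 0.231] pointing down, gripper open.
Joint ranges: [-2.77, 2.77], [-0.9, 2.22], [0.21, 2.48], [-1.53, 4.67], [0.24, 2.81], [-2.84, 2.84]. Speed limits (rad/s): [2.79, 2.79, 3.14, 3.14, 3.14, 3.14].

INTERFACE

Orientations are given as a unit quaternion [x, y, z, w].
In Python, from plant import ctrl gives the robot as it stands.
- The arm moves only by the tool apply_moves, never from a script. Its argument "moves" is a list that holds one entry, the list of rows, each a list of 7 numbers: the shift along the tool's x, y, z in m, then the turn, a rotation vector about the tool's x, y, z in degrees, then the gripper's target within -1 to 1 (shut at 1, half-way at 0, fully open at -1). In form: [[[tx, ty, tz, ax, ay, az, hand], ...]]. A call has 1 to 12 rows; each row shifts and turns the pose as measured when the row begins, along the tool's axes as they then stand; what a row does not reach is not made up. A row lasts 1/10 s, in which the tool goes at most 50 mm and 8.59 degrees, less where a joint would pass 70% of its speed; a pose out of reach is approached as far as the arm can. A call with a gripper value outside its range is refused whole. The fingers move at their own pace and stop on an object; "force" is the grip in N (left out, the last holds). Time passes only in rows, so rows that do not move let the fingers close. It gives the time, the measured TCP pose, the force and the opening at its end, in the units of the state.
- ctrl.get_state(): the state, without advancing time (a new reading comes with each control period).
- ctrl.read_camera(name): name is "scene" or "top" or "wrist"; returns the picture (384x512x3 uint8, red, green, blue); there is no depth.
- ctrl.get_calibration(name): a dict with "camera_matrix" (3x3 intrinsics, pixels), "cam_to_world" (4x4, takes a point from camera to world coordinates). Camera axes: x right, y up, looking along -z (the intrinsics and any distortion apply to the point x, -y, -z); pixel columns grow to the right and rows downward; lengths in m; the calibration is good to about 2 mm. A picture is of the moment at which its call begins: read the wrist's pose just before it. get_calibration takes no time and is no camera call; for the wrist camera it gives the pose at the moment of the call.
- ctrl.sign_off(): hands the job in, once; it reports no verdict.
The state is a dict: "time": time; "qpos": joint angles; "dq": joint speeds; "joint_efforts": joint torques, N m; "eef_pos": TCP position; "tcp_rot": TCP orientation; "contact_force": force on the tool from outside, world axes, zero at the start; "wrist_torque": the same for the moment, N m; "opening": opening from 0.0 (shut) to 1.0 (fully open).
Only numpy, scipy, OpenCV 4.12 (cv2) and the standard library are available. Lean on these libraries where they do the work, as an engineer would, in place of code of your own. Each camera call takes 0.05 s, during which the arm holds its last target. There are 200 camera calls.

TASK

The cork trackbed strip has just been glued down and must be pressed flat: put your fingertips on top of the wooden roller and, pressing down as it turns, roll it along the strip until it lies centred in line between the two wooden pegs, still across the cork, and leave it there at rest. Several short strokes over its top are fine, but do not lift it or send it rolling off fast, and leave everything else where it is, including the diesel on the strip.

Things in the scene. Friction and masses are not known exactly. Their poses are not given: they have to be found in the camera images.
- roller: Loose wooden cylinder, 60 mm diameter, 80 mm long, brass end discs, 0.24-0.36 kg, lying across one end of the cork. Origin: its centre, 35 mm above the table; its top is at 65 mm. x is its axis, level, within 6 deg of square at first; y, z turn as it rolls. Rolls without slip: a fingertip on top goes twice as far as the centre. Slight rolling resistance: it stays where left at rest.
- pegs: Fixed pair of turned wooden pegs, one each side of the cork strip, 36 mm high, 28 mm across the foot, axes 156 mm apart. Origin: midway between them on the table surface, on the strip's centre line: the roller's centre must stop over it. x points from peg to peg across the strip, y along the strip, z up. The roller starts 90 to 140 mm away along +y or -y.
- trackbed: The fixed cork strip glued to the table, 120 mm wide (x), 400 mm long (y), 5 mm thick. Origin: centre of its underside, on the table. Level.
- diesel: Loose dark blue diecast diesel shunter, 104 mm long (y), 34 mm wide, 51 mm high, standing lengthwise on the end of the cork away from the roller. Origin: centre of its underside. To be left alone.
- footbridge: Loose orange plastic footbridge beside the strip, 190 mm long (x), 28 mm wide, 78 mm high. Origin: centre of its underside. To be left alone.
- signal_box: Loose tin signal box shell beside the strip, 70 mm by 80 mm over the roof, 85 mm high. Origin: centre of its underside. To be left alone.
- tweezers: Loose steel tweezers lying flat, 116 mm long (y), 14 mm wide, 5 mm high. Origin: near mid-length, on the table. To be left alone.
- paint_jar: Loose small paint jar standing up, 34 mm in diameter, 45 mm high. Origin: centre of its underside. To be left alone.
- screwdriver: Loose screwdriver lying flat, 150 mm long (x). To be left alone.
- sleeper_block: Loose dark wooden block, 45 by 75 by 20 mm. Origin: centre of its underside. To be left alone.
There are look-alikes about, which are no part of the job. Leave any turquoise look-alike of the pegs alone. Of the things that look like the roller, the larger one is meant.

How it is judged:
On the way:
1. on its way to the pegs the roller turns while the fingers press it down on the cork ((y of roller in the frame of pegs between 0.012 and 0.085 m or y of roller in the frame of pegs between -0.085 and -0.012 m) and angular speed of roller above 0.25 rad/s and contact force between the fingers and roller above 1 N and contact force between roller and trackbed above 5 N), for 0.1 s.
At the end, for the whole second after the job is handed in: The roller lies at rest on the cork, its centre within 7 mm of the line between the two pegs and within 20 mm of the middle of the strip, its axis within 0.2 rad of that line (y of roller in the frame of pegs between -0.007 and 0.007 m and x of roller in the frame of pegs between -0.02 and 0.02 m and angle between the x axis of roller and the x axis of pegs, either way round below 0.2 rad and height (world z) of roller between 0.032 and 0.038 m and linear speed of roller below 0.01 m/s and angular speed of roller below 0.2 rad/s); the robot touches nothing.
It fails at once if the roller is lifted more than 12 mm (height (world z) of roller above 0.047 m).
It fails at once if the roller is sent rolling faster than 0.3 m/s (linear speed of roller above 0.3 m/s).
It fails at once if the diesel, footbridge, signal box, tweezers, paint jar, screwdriver or dark wooden block is moved more than 10 mm (distance of any of diesel, footbridge, signal_box, tweezers, paint_jar, screwdriver, sleeper_block from where it was at the start of the episode above 0.01 m).
It also fails if it takes over 58 s, if anything falls off the work surface, if the arm or the gripper's body presses on something with over 40 N, if the wrist force passes 120 N, or if a joint passes its speed limit or range.

## Working session

There is one attempt and no reset: what is moved stays moved. The work goes in short steps, Python scripts to look and compute and a tool call to move; the robot and the scene stay as the last step left them, time stands still between calls to the robot, and variables do not carry over. Pictures are saved under pics/ and viewed, about 8 in all and at most 12, crops included, and the job is handed in when it is done.

Besides the shell and the picture viewer there is one more tool, called after "Request:" in YAML: its name, and indented under it one key for each argument. apply_moves: Moves the arm, as the interface text tells. Its arguments: {"type":"object","properties":{"moves":{"type":"array","items":{"type":"array","items":{"type":"array","items":{"type":"number"}}}},"force":{"type":"number"}},"required":["moves"]}

```bash
mkdir -p pics; cat > h.py <<'E'
import numpy as np, cv2
from plant import ctrl
def snap(cam,fn,crop=None,scale=1):
    im=ctrl.read_camera(cam)[:,:,::-1]
    if crop: x0,y0,x1,y1=crop; im=im[y0:y1,x0:x1]
    im=cv2.resize(im,None,fx=scale,fy=scale,interpolation=cv2.INTER_CUBIC); cv2.imwrite('pics/'+fn,im)
def px(C,u,v,z):
    K=np.array(C['camera_matrix']);T=np.array(C['cam_to_world'])
    d=np.linalg.solve(K,[u,v,1]); d=T[:3,:3]@[d[0],-d[1],-d[2]]; o=T[:3,3]
    return o+d*(z-o[2])/d[2]
E
python3 - <<'E'
from h import *
s=ctrl.get_state(); print(s['time'],s['eef_pos'],s['tcp_rot'],s['contact_force'])
snap('top','top0.png',scale=1.5); snap('scene','sc0.png',scale=1.5)
C=ctrl.get_calibration('top');print(C)
E
```

```text
0.0 [0.23856335 0.63072707 0.22992641] [ 1.79928182e-01  9.83679018e-01 -1.12964242e-03 -4.03821673e-04] [ 0.02500205 -0.96390583  0.72867396]
{'camera_matrix': array([[408.93880468,   0.        , 257.0929428 ],
       [  0.        , 408.93880468, 193.75966218],
       [  0.        ,   0.        ,   1.        ]]), 'cam_to_world': array([[-0.00594316,  0.99032287, -0.1386553 ,  0.38960392],
       [-0.99997934, -0.00622527, -0.00160103,  0.02218196],
       [-0.0024487 ,  0.13864292,  0.99033941,  1.18237643],
       [ 0.        ,  0.        ,  0.        ,  1.        ]])}
```

View pics/top0.png

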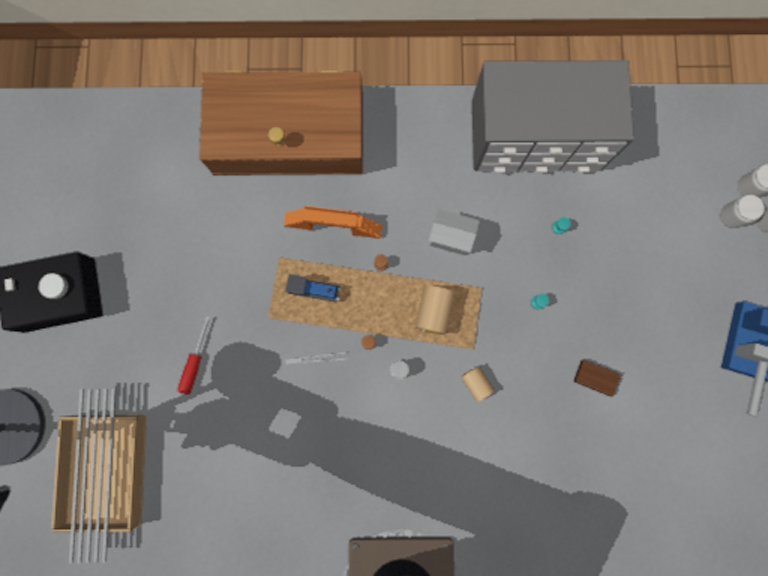

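View pics/sc0.png

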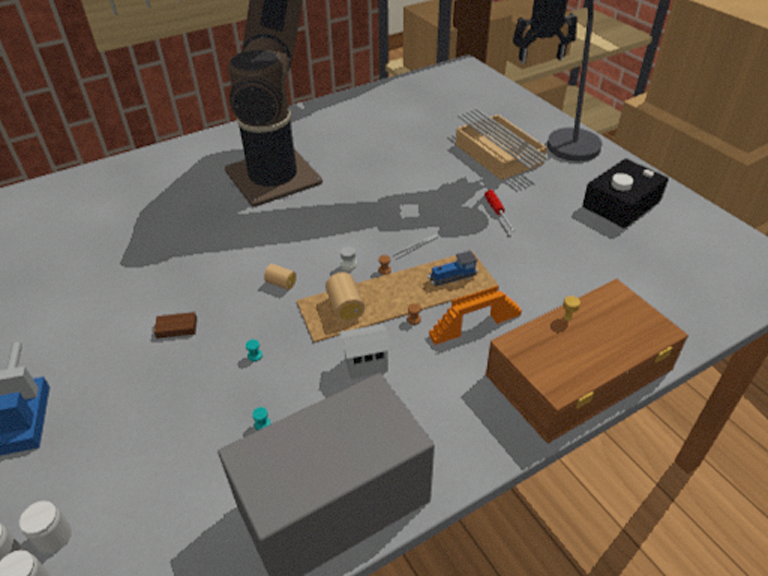

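The top view shows two roller-like cylinders: a larger one at (436,308) across the cork and a smaller one at (479,383) off the cork. The larger one is meant. The wooden pegs are at (381,262) and (369,342), either side of the cork. The turquoise look-alikes are at (562,226) and (540,301). I'll confirm this in an enlarged crop.

```bash
python3 - <<'E'
from h import *
snap('top','top1.png',(170,130,340,270),4.7)
E
```

```text
(no output)
```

View pics/top1.png

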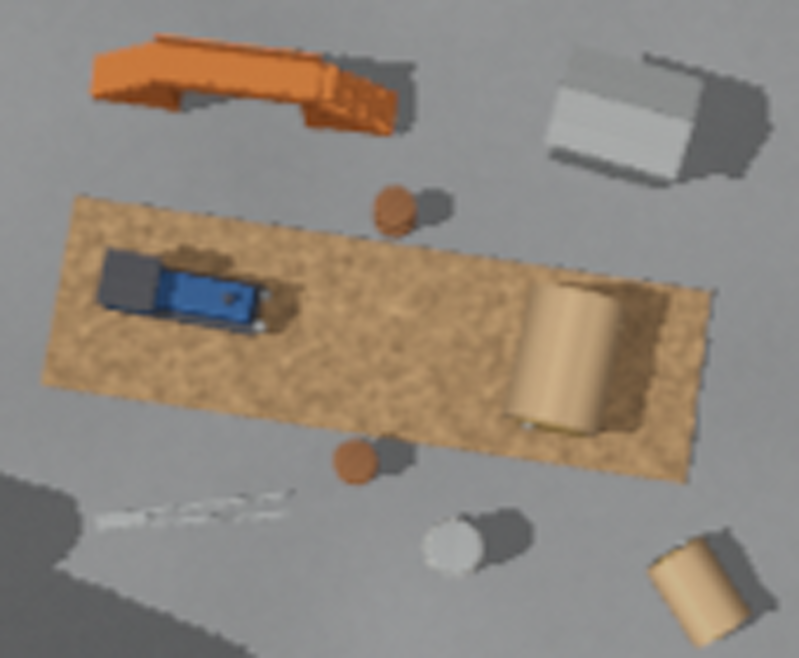

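The crop confirms it. The larger roller lies on the cork, centred near crop (566,357). The wooden pegs are at (396,207) and (355,461), and the diesel is at the far left end of the strip.

```bash
python3 - <<'E'
from h import *
C=ctrl.get_calibration('top')
P=lambda u,v,z: px(C,170+u/4.7-.4,130+v/4.7-.4,z)
c=[P(*q,.005) for q in [(78,197),(713,291),(686,483),(42,384)]]
print(np.round(c,3)); m=np.mean(c,0); 
a,b=P(396,207,.034),P(355,461,.034); print('pegs',a,b,np.linalg.norm(a-b)); o=(a+b)/2
Y=(c[0]+c[3]-c[1]-c[2]);Y[2]=0;Y/=np.linalg.norm(Y); X=np.array([Y[1],-Y[0],0])
print('Y',Y,'ang',np.degrees(np.arctan2(Y[1],Y[0])),'X',X, 'peg dir',(a-b)/np.linalg.norm(a-b))
print('o',o,'strip mid',m, 'o off line',(o-m)@X)
r=P(566,357,.038); print('roller',r,'rel',(r-o)@X,(r-o)@Y)
ax=P(576,287,.038)-P(555,419,.038); print(ax/np.linalg.norm(ax),np.linalg.norm(ax))
s=ctrl.get_state()
from scipy.spatial.transform import Rotation as R
print(R.from_quat(s['tcp_rot']).as_matrix().round(3))
print(ctrl.get_calibration('wrist')['cam_to_world'].round(3))
E
```

```text
[[ 0.622  0.231  0.005]
 [ 0.56  -0.163  0.005]
 [ 0.442 -0.143  0.005]
 [ 0.505  0.252  0.005]]
pegs [0.60844326 0.032938   0.034     ] [0.45457002 0.05813809 0.034     ] 0.15592311698191183
Y [0.15630405 0.98770899 0.        ] ang 81.00756549585337 X [ 0.98770899 -0.15630405  0.        ] peg dir [ 0.98685328 -0.16161871  0.        ]
o [0.53150664 0.04553804 0.034     ] strip mid [0.53192168 0.04433842 0.005     ] o off line -0.0005974412910499786
roller [ 0.51572364 -0.06843224  0.038     ] rel 0.002225007090399479 -0.11503641766168358
[ 0.98496874 -0.17273267  0.        ] 0.08065008540714952
[[-0.935  0.354 -0.001]
 [ 0.354  0.935 -0.002]
 [ 0.    -0.002 -1.   ]]
[[ 0.354 -0.89  -0.287  0.165]
 [ 0.935  0.336  0.11   0.659]
 [-0.002 -0.307  0.952  0.373]
 [ 0.     0.     0.     1.   ]]
```

```bash
cat >> h.py <<'E'
from scipy.spatial.transform import Rotation as R
O=np.array([.5315,.0455,0]); X=np.array([.9877,-.1563,0]); Y=np.array([.1563,.9877,0])
RT=np.stack([Y,X,[0,0,-1]],1)
def tostrip(p): d=np.array(p)-O; return np.round([d@X,d@Y,d[2]],4)
def plan(px_,py_,z,n,nr=None):
    s=ctrl.get_state(); r0=R.from_quat(s['tcp_rot']); p0=np.array(s['eef_pos']); p1=O+px_*X+py_*Y+[0,0,z]
    rv=(r0.inv()*R.from_matrix(RT)).as_rotvec(); print('rot left deg',np.degrees(rv).round(1))
    nr=nr or n; 
    for i in range(n):
        rr=r0*R.from_rotvec(rv*min(i/nr,1)); t=rr.inv().apply((p1-p0)/n)
        print([*map(float,np.round(t,3)),*map(float,(np.degrees(rv)/nr*(i<nr)).round(1))])
E
python3 - <<'E'
from h import *
plan(.002,-.118,.15,20)
E
```

```text
rot left deg [-0.1  0.1 78.3]
[-0.025, -0.028, 0.004, -0.0, 0.0, 3.9]
[-0.027, -0.026, 0.004, -0.0, 0.0, 3.9]
[-0.029, -0.024, 0.004, -0.0, 0.0, 3.9]
[-0.031, -0.022, 0.004, -0.0, 0.0, 3.9]
[-0.032, -0.02, 0.004, -0.0, 0.0, 3.9]
[-0.033, -0.018, 0.004, -0.0, 0.0, 3.9]
[-0.034, -0.016, 0.004, -0.0, 0.0, 3.9]
[-0.035, -0.013, 0.004, -0.0, 0.0, 3.9]
[-0.036, -0.011, 0.004, -0.0, 0.0, 3.9]
[-0.037, -0.008, 0.004, -0.0, 0.0, 3.9]
[-0.037, -0.006, 0.004, -0.0, 0.0, 3.9]
[-0.038, -0.003, 0.004, -0.0, 0.0, 3.9]
[-0.038, -0.001, 0.004, -0.0, 0.0, 3.9]
[-0.038, 0.002, 0.004, -0.0, 0.0, 3.9]
[-0.037, 0.005, 0.004, -0.0, 0.0, 3.9]
[-0.037, 0.007, 0.004, -0.0, 0.0, 3.9]
[-0.036, 0.01, 0.004, -0.0, 0.0, 3.9]
[-0.036, 0.012, 0.004, -0.0, 0.0, 3.9]
[-0.035, 0.015, 0.004, -0.0, 0.0, 3.9]
[-0.034, 0.017, 0.004, -0.0, 0.0, 3.9]
```

Request:
apply_moves:
  moves:
    - [[-0.025, -0.028, 0, 0, 0, 3.9, 0.2], [-0.027, -0.026, 0, 0, 0, 3.9, 0.2], [-0.029, -0.024, 0, 0, 0, 3.9, 0.2], [-0.031, -0.022, 0, 0, 0, 3.9, 0.2], [-0.032, -0.02, 0, 0, 0, 3.9, 0.2], [-0.033, -0.018, 0, 0, 0, 3.9, 0.2], [-0.034, -0.016, 0, 0, 0, 3.9, 0.2], [-0.035, -0.013, 0, 0, 0, 3.9, 0.2], [-0.036, -0.011, 0, 0, 0, 3.9, 0.2], [-0.037, -0.008, 0, 0, 0, 3.9, 0.2], [-0.037, -0.006, 0, 0, 0, 3.9, 0.2], [-0.038, -0.003, 0, 0, 0, 3.9, 0.2]]

```text
time: 1.35
eef_pos: [0.3996, 0.1947, 0.2259]
tcp_rot: [0.566, 0.825, -0.004, -0.0]
contact_force: [-0.1, -0.2, 0.7]
opening: 0.4
```

```bash
python3 - <<'E'
from h import *
plan(.002,-.118,.15,12)
E
```

```text
rot left deg [-0.3  0.3 30.1]
[-0.024, 0.001, 0.006, -0.0, 0.0, 2.5]
[-0.024, 0.002, 0.006, -0.0, 0.0, 2.5]
[-0.024, 0.003, 0.006, -0.0, 0.0, 2.5]
[-0.024, 0.004, 0.006, -0.0, 0.0, 2.5]
[-0.024, 0.005, 0.006, -0.0, 0.0, 2.5]
[-0.023, 0.006, 0.006, -0.0, 0.0, 2.5]
[-0.023, 0.007, 0.006, -0.0, 0.0, 2.5]
[-0.023, 0.008, 0.006, -0.0, 0.0, 2.5]
[-0.022, 0.009, 0.006, -0.0, 0.0, 2.5]
[-0.022, 0.01, 0.006, -0.0, 0.0, 2.5]
[-0.021, 0.011, 0.006, -0.0, 0.0, 2.5]
[-0.021, 0.012, 0.006, -0.0, 0.0, 2.5]
```

Request:
apply_moves:
  moves:
    - [[-0.024, 0.001, 0.006, 0, 0, 2.5, 0.2], [-0.024, 0.002, 0.006, 0, 0, 2.5, 0.2], [-0.024, 0.003, 0.006, 0, 0, 2.5, 0.2], [-0.024, 0.004, 0.006, 0, 0, 2.5, 0.2], [-0.024, 0.005, 0.006, 0, 0, 2.5, 0.2], [-0.023, 0.006, 0.006, 0, 0, 2.5, 0.2], [-0.023, 0.007, 0.006, 0, 0, 2.5, 0.2], [-0.023, 0.008, 0.006, 0, 0, 2.5, 0.2], [-0.022, 0.009, 0.006, 0, 0, 2.5, 0.2], [-0.022, 0.01, 0.006, 0, 0, 2.5, 0.2], [-0.021, 0.011, 0.006, 0, 0, 2.5, 0.2], [-0.021, 0.012, 0.006, 0, 0, 2.5, 0.2]]

```text
time: 2.55
eef_pos: [0.5112, -0.0867, 0.151]
tcp_rot: [0.769, 0.639, -0.003, 0.0]
contact_force: [1.4, 0.6, 0.9]
opening: 0.401
```

```bash
python3 - <<'E'
from h import *
C=ctrl.get_calibration('wrist'); np.savez('w1.npz',**C)
snap('wrist','w1.png',scale=1.5)
print(tostrip(ctrl.get_state()['eef_pos']),ctrl.get_state()['contact_force'])
plan(.002,-.122,.08,5)
E
```

```text
[ 0.0019 -0.1365  0.1503] [ 0.13657203 -2.3769645  -0.4003705 ]
rot left deg [-0.2  0.4 -1.7]
[0.003, -0.0, 0.014, -0.0, 0.1, -0.3]
[0.003, -0.0, 0.014, -0.0, 0.1, -0.3]
[0.003, 0.0, 0.014, -0.0, 0.1, -0.3]
[0.003, 0.0, 0.014, -0.0, 0.1, -0.3]
[0.003, 0.0, 0.014, -0.0, 0.1, -0.3]
```

View pics/w1.png

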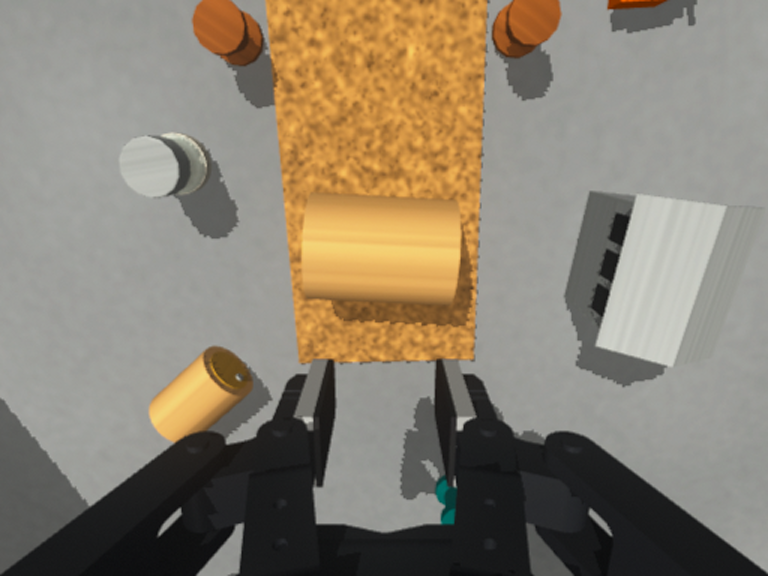

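The wrist view shows the roller centred on the cork at about (382,248), square to it. The fingertips at (318,365) and (452,365) are spaced inside the roller's length. The pegs are ahead at (225,30) and (525,25). Next I descend.

Request:
apply_moves:
  moves:
    - [[0.005, 0, 0.014, 0, 0, -0.6, 0.2], [0.004, 0, 0.014, 0, 0, -0.4, 0.2], [0.003, 0, 0.014, 0, 0, -0.4, 0.2], [0.003, 0, 0.014, 0, 0, -0.3, 0.2], [0, 0, 0.012, 0, 0, 0, 0.2], [0, 0, 0, 0, 0, 0, 0.2], [0, 0, 0, 0, 0, 0, 0.2]]

```text
time: 3.3
eef_pos: [0.5131, -0.074, 0.0761]
tcp_rot: [0.76, 0.65, -0.005, -0.001]
contact_force: [0.1, 0.2, -0.1]
opening: 0.398
```

```bash
python3 - <<'E'
from h import *
print(ctrl.get_state()['contact_force'])
print(tostrip(ctrl.get_state()['eef_pos']))
plan(.002,-.122,.08,1)
E
```

```text
[ 0.07087517  0.18224965 -0.08658001]
[ 0.0005 -0.1209  0.0761]
rot left deg [-0.4  0.4  0.1]
[-0.001, 0.001, -0.004, -0.4, 0.4, 0.1]
```

Request:
apply_moves:
  moves:
    - [[0, 0.001, 0.003, 0, 0, 0, 0.2], [0, 0, 0.003, 0, 0, 0, 0.2], [0, 0, 0.002, 0, 0, 0, 0.2], [0, 0, 0.002, 0, 0, 0, 0.2], [0, 0, 0.001, 0, 0, 0, 0.2]]

```text
time: 3.8
eef_pos: [0.5158, -0.0749, 0.0665]
tcp_rot: [0.76, 0.65, -0.003, 0.001]
contact_force: [-0.5, -0.2, -0.7]
opening: 0.398
```

Request:
apply_moves:
  moves:
    - [[0, 0, 0.002, 0, 0, 0, 0.2], [0, 0, 0.001, 0, 0, 0, 0.2]]

```text
time: 4.0
eef_pos: [0.5161, -0.0751, 0.0641]
tcp_rot: [0.76, 0.65, -0.003, 0.002]
contact_force: [-2.9, 1.3, 7.1]
opening: 0.399
```

Request:
apply_moves:
  moves:
    - [[0, 0, 0.002, 0, 0, 0, 0.2], [0, 0, 0.001, 0, 0, 0, 0.2]]

```text
time: 4.2
eef_pos: [0.5163, -0.0753, 0.0642]
tcp_rot: [0.76, 0.65, -0.004, 0.001]
contact_force: [-3.3, -0.2, 5.8]
opening: 0.4
```

Request:
apply_moves:
  moves:
    - [[0.002, 0, 0.002, 0, 0, 0, 0.2], [0.003, 0, 0.002, 0, 0, 0, 0.2], [0.004, 0, 0.002, 0, 0, 0, 0.2], [0.004, 0, 0.002, 0, 0, 0, 0.2], [0.004, 0, 0.002, 0, 0, 0, 0.2], [0.004, 0, 0.002, 0, 0, 0, 0.2]]

```text
time: 4.8
eef_pos: [0.5212, -0.0553, 0.0641]
tcp_rot: [0.759, 0.651, -0.006, -0.0]
contact_force: [-5.2, 2.1, 11.1]
opening: 0.399
```

```bash
python3 - <<'E'
from h import *
print(tostrip(ctrl.get_state()['eef_pos']))
snap('wrist','w2.png',scale=1.5)
plan(0,-.09,.065,1)
E
```

```text
[ 0.0056 -0.1012  0.0641]
rot left deg [-0.5  0.5  0.2]
[0.011, -0.006, -0.001, -0.5, 0.5, 0.2]
```

View pics/w2.png

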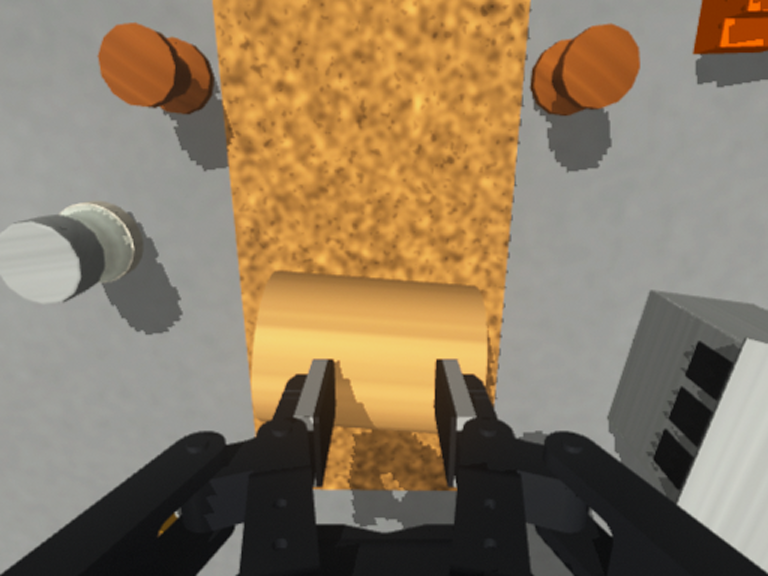

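The wrist view shows the roller advancing with its right end trailing by about 5°: the far edge runs from (272,270) to (485,288), while the pegs are level. I'll add a small counter-turn while rolling.

Request:
apply_moves:
  moves:
    - [[0.003, -0.0005, 0.002, -0.2, 0, -0.7, 0.2], [0.004, -0.0005, 0.002, -0.2, 0, -0.7, 0.2], [0.004, -0.0005, 0.002, -0.2, 0, -0.7, 0.2], [0.004, -0.0005, 0.002, -0.2, 0, -0.7, 0.2], [0.004, -0.0005, 0.002, 0, 0, -0.7, 0.2], [0.003, -0.0005, 0.002, 0, 0, -0.7, 0.2], [0.002, 0, 0.001, 0, 0, 0, 0.2], [0, 0, 0.001, 0, 0, 0, 0.2], [0, 0, -0.003, 0, 0, 0, 0.2], [0, 0, -0.005, 0, 0, 0, 0.2], [0, 0, -0.007, 0, 0, 0, 0.2]]

```text
time: 5.95
eef_pos: [0.5251, -0.0305, 0.0775]
tcp_rot: [0.734, 0.679, -0.001, 0.006]
contact_force: [0.1, -0.9, -0.4]
opening: 0.397
```

```bash
python3 - <<'E'
from h import *
print(tostrip(ctrl.get_state()['eef_pos']))
np.savez('t2.npz',**ctrl.get_calibration('top'))
snap('top','top2.png',(170,130,340,270),4.7)
plan(0,-.09,.065,1)
E
```

```text
[ 0.0056 -0.0761  0.0775]
rot left deg [0.6 0.6 4.6]
[-0.013, -0.008, 0.014, 0.6, 0.6, 4.6]
```

View pics/top2.png

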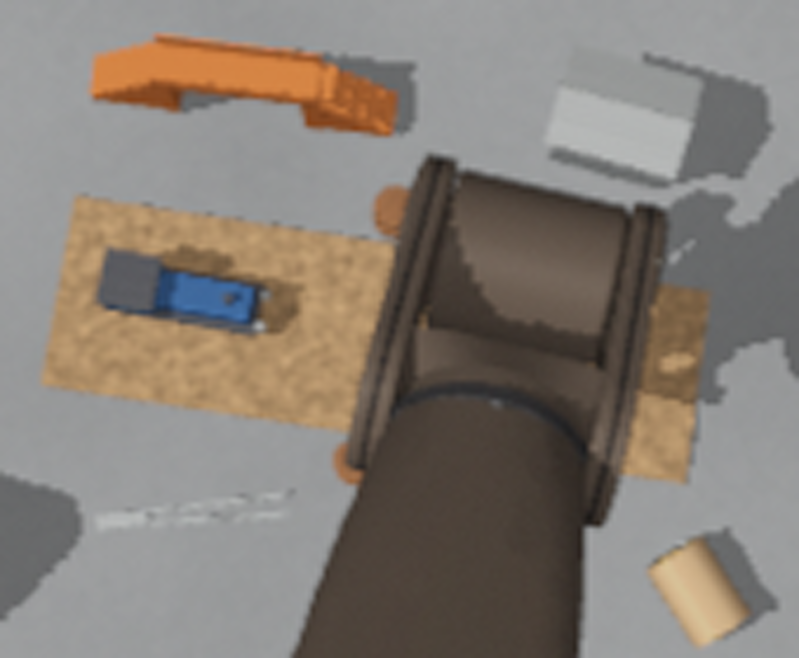

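The top view is blocked by the arm, so I'll use the wrist camera. I back off for the next stroke, square the tool, and look.

Request:
apply_moves:
  moves:
    - [[-0.008, -0.001, -0.01, 0, 0, 1, 0.2], [-0.008, -0.001, -0.005, 0.2, 0.2, 1, 0.2], [-0.008, -0.001, 0, 0.2, 0.2, 1, 0.2], [-0.007, -0.001, 0, 0.2, 0.2, 1, 0.2], [-0.002, 0, 0, 0, 0, 0.6, 0.2], [0, 0, 0, 0, 0, 0, 0.2]]

```text
time: 6.6
eef_pos: [0.5182, -0.0671, 0.0964]
tcp_rot: [0.763, 0.646, 0.0, 0.0]
contact_force: [0.8, 0.6, 0.0]
opening: 0.397
```

```bash
python3 - <<'E'
from h import *
print(tostrip(ctrl.get_state()['eef_pos']))
C=ctrl.get_calibration('wrist'); np.savez('w3.npz',**C)
snap('wrist','w3.png',scale=1.5)
plan(0,-.107,.07,1)
E
```

```text
[ 0.0044 -0.1133  0.0964]
rot left deg [ 0.1 -0.  -0.5]
[0.006, -0.004, 0.026, 0.1, -0.0, -0.5]
```

View pics/w3.png

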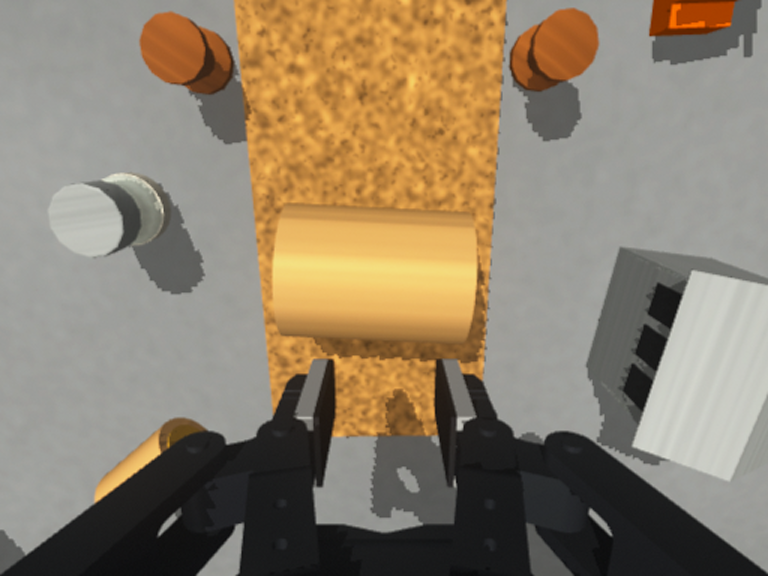

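The wrist view shows the roller squared to about 2°, centred at (375,273). Its silhouette rows are 208 to 339. I'll measure it.

```bash
cat >> h.py <<'E'
def roller(C,c,r1,r2):  # 1.5x pixels: column, far and near silhouette rows
    o=np.array(C['cam_to_world'])[:3,3]
    d=[px(C,c/1.5,r/1.5,.035)-o for r in (r1,r2)]; d=sum(x/np.linalg.norm(x) for x in d)
    return tostrip(o+d*(.035-o[2])/d[2])
E
python3 - <<'E'
from h import *
print(roller(np.load('w3.npz'),375,208,339), roller(np.load('w1.npz'),382,195,301))
C=np.load('w3.npz')
print([tostrip(px(C,u/1.5,v/1.5,.036)) for u,v in((173,48),(565,45))])
E
```

```text
[ 0.0003 -0.0921  0.035 ] [-0.0007 -0.1136  0.035 ]
[array([-0.0776,  0.0011,  0.036 ]), array([0.0763, 0.0008, 0.036 ])]
```

Request:
apply_moves:
  moves:
    - [[0.003, -0.002, 0.01, 0, 0, -0.5, 0.2], [0.003, -0.001, 0.01, 0, 0, 0, 0.2], [0, -0.001, 0.006, 0, 0, 0, 0.2], [0, 0, 0.003, 0, 0, 0, 0.2], [0, 0, 0.002, 0, 0, 0, 0.2], [0, 0, 0.002, 0, 0, 0, 0.2]]

```text
time: 7.25
eef_pos: [0.515, -0.0592, 0.0631]
tcp_rot: [0.759, 0.651, -0.001, -0.001]
contact_force: [-8.1, 0.4, 17.4]
opening: 0.4
```

```bash
python3 - <<'E'
from h import *
print(tostrip(ctrl.get_state()['eef_pos']),ctrl.get_state()['contact_force'])
plan(0,-.107,.07,1)
E
```

```text
[ 1.00e-04 -1.06e-01  6.31e-02] [-8.07184202  0.38763076 17.44457826]
rot left deg [-0.2  0.   0.2]
[-0.001, -0.0, -0.007, -0.2, 0.0, 0.2]
```

Request:
apply_moves:
  moves:
    - [[0.003, 0, 0.001, 0, 0, 0, 0.2], [0.005, 0, 0.001, 0, 0, 0, 0.2], [0.006, -0.0005, 0.0015, 0, 0, -0.2, 0.2], [0.006, -0.0005, 0.0015, 0, 0, -0.2, 0.2], [0.006, -0.0005, 0.0015, 0, 0, -0.2, 0.2], [0.006, -0.0005, 0.0015, 0, 0, -0.2, 0.2], [0.006, -0.0005, 0.0015, 0, 0, -0.2, 0.2], [0.006, -0.0005, 0.0015, 0, 0, -0.2, 0.2]]

```text
time: 8.05
eef_pos: [0.5239, -0.0153, 0.064]
tcp_rot: [0.752, 0.659, -0.0, 0.002]
contact_force: [-0.6, 0.8, 6.0]
opening: 0.402
```

```bash
python3 - <<'E'
from h import *
print(tostrip(ctrl.get_state()['eef_pos']),ctrl.get_state()['contact_force'])
plan(0,-.107,.07,1)
E
```

```text
[ 0.002  -0.0612  0.064 ] [-0.62268038  0.7976299   6.03087114]
rot left deg [0.1 0.2 1.5]
[-0.046, -0.003, -0.006, 0.1, 0.2, 1.5]
```

Request:
apply_moves:
  moves:
    - [[0.006, 0, 0.0015, 0, 0, 0, 0.2], [0.005, 0, 0.0015, 0, 0, 0, 0.2], [0.003, 0, 0.0015, 0, 0, 0, 0.2], [0.001, 0, 0.001, 0, 0, 0, 0.2], [0, 0, 0.001, 0, 0, 0, 0.2], [0, 0, -0.004, 0, 0, 0, 0.2], [0, 0, -0.01, 0, 0, 0, 0.2], [-0.01, 0, -0.01, 0, 0, 0.5, 0.2], [-0.014, -0.001, -0.005, 0, 0, 0.5, 0.2], [-0.012, -0.001, 0, 0, 0, 0.5, 0.2], [0, 0, 0, 0, 0, 0, 0.2], [0, 0, 0, 0, 0, 0, 0.2]]

```text
time: 9.25
eef_pos: [0.5209, -0.0374, 0.0947]
tcp_rot: [0.761, 0.649, 0.0, 0.002]
contact_force: [-0.2, 0.3, -0.2]
opening: 0.395
```

```bash
python3 - <<'E'
from h import *
print(tostrip(ctrl.get_state()['eef_pos']))
C=ctrl.get_calibration('wrist'); np.savez('w4.npz',**C)
snap('wrist','w4.png',scale=1.5)
plan(0,-.08,.07,1)
E
```

```text
[ 0.0025 -0.0836  0.0947]
rot left deg [ 0.2  0.2 -0. ]
[0.004, -0.003, 0.025, 0.2, 0.2, -0.0]
```

View pics/w4.png

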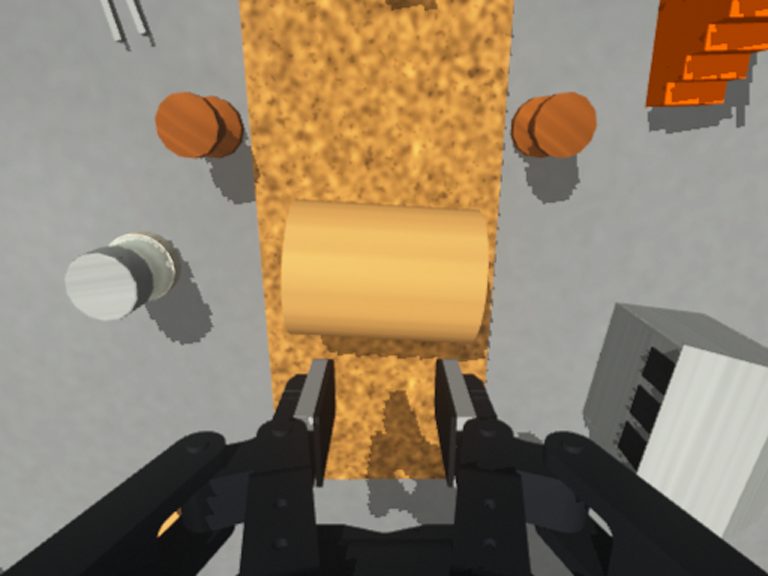

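The roller is at (385,271) with silhouette rows 206 to 337 and about 2.5° of yaw. The pegs are level at (187,125) and (565,125).

```bash
python3 - <<'E'
from h import *
C=np.load('w4.npz'); print(roller(C,385,206,337))
print([tostrip(px(C,u/1.5,v/1.5,.036)) for u,v in((187,125),(565,125))])
E
```

```text
[ 0.0029 -0.0611  0.035 ]
[array([-0.0777,  0.0014,  0.036 ]), array([0.0765, 0.0013, 0.036 ])]
```

Request:
apply_moves:
  moves:
    - [[0.003, 0, 0.01, 0, 0, 0, 0.2], [0.003, 0, 0.01, 0, 0, 0, 0.2], [0, 0, 0.006, 0, 0, 0, 0.2], [0, 0, 0.002, 0, 0, 0, 0.2], [0, 0, 0.002, 0, 0, 0, 0.2], [0, 0, 0.001, 0, 0, 0, 0.2]]

```text
time: 9.9
eef_pos: [0.5219, -0.0304, 0.063]
tcp_rot: [0.76, 0.65, -0.002, 0.001]
contact_force: [-5.5, -0.2, 7.8]
opening: 0.403
```

```bash
python3 - <<'E'
from h import *
print(tostrip(ctrl.get_state()['eef_pos']),ctrl.get_state()['contact_force'])
plan(0,-.107,.07,1)
E
```

```text
[ 0.0024 -0.0764  0.063 ] [-5.46946618 -0.16110282  7.79138971]
rot left deg [-0.   0.2  0.1]
[-0.031, -0.002, -0.007, -0.0, 0.2, 0.1]
```

Request:
apply_moves:
  moves:
    - [[0.003, 0, 0.0015, 0, 0, 0, 0.2], [0.005, 0, 0.0015, 0, 0, -0.3, 0.2], [0.006, -0.0005, 0.0015, 0, 0, -0.4, 0.2], [0.006, -0.0005, 0.0015, 0, 0, -0.4, 0.2], [0.006, -0.0005, 0.0015, 0, 0, -0.4, 0.2], [0.006, -0.0005, 0.0015, 0, 0, -0.4, 0.2], [0.006, -0.0005, 0.0015, 0, 0, -0.4, 0.2], [0.006, -0.0005, 0.0015, 0, 0, -0.4, 0.2]]

```text
time: 10.7
eef_pos: [0.531, 0.0142, 0.064]
tcp_rot: [0.743, 0.669, -0.001, 0.004]
contact_force: [-1.7, -0.6, 7.2]
opening: 0.401
```

Request:
apply_moves:
  moves:
    - [[0.006, 0, 0.0015, 0, 0, 0, 0.2], [0.005, 0, 0.0015, 0, 0, 0, 0.2], [0.003, 0, 0.0015, 0, 0, 0, 0.2], [0.001, 0, 0.001, 0, 0, 0, 0.2], [0, 0, 0.001, 0, 0, 0, 0.2], [0, 0, -0.004, 0, 0, 0, 0.2], [0, 0, -0.01, 0, 0, 0, 0.2], [-0.01, 0, -0.01, 0, 0, 1, 0.2], [-0.014, -0.001, -0.005, 0, 0, 1, 0.2], [-0.012, -0.001, 0, 0, 0, 1, 0.2], [0, 0, 0, 0, 0, 0, 0.2], [0, 0, 0, 0, 0, 0, 0.2]]

```text
time: 11.9
eef_pos: [0.5283, -0.0071, 0.0949]
tcp_rot: [0.761, 0.649, -0.0, 0.004]
contact_force: [-0.5, 0.2, 0.0]
opening: 0.4
```

```bash
python3 - <<'E'
from h import *
print(tostrip(ctrl.get_state()['eef_pos']))
C=ctrl.get_calibration('wrist'); np.savez('w5.npz',**C)
snap('wrist','w5.png',scale=1.5)
plan(0,-.05,.07,1)
E
```

```text
[ 0.0051 -0.0524  0.0949]
rot left deg [ 0.3  0.3 -0.1]
[0.002, -0.005, 0.025, 0.3, 0.3, -0.1]
```

View pics/w5.png

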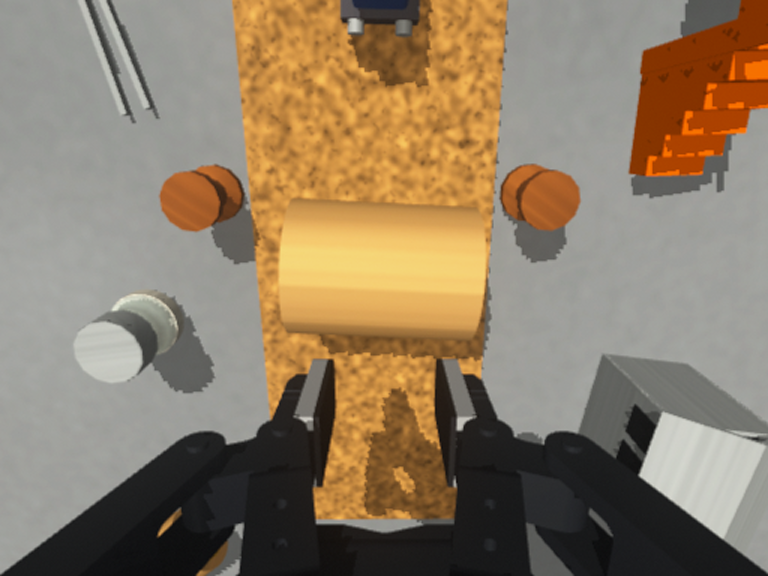

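The roller is at (383,269), rows 204 to 334, with about 2° of yaw. The pegs are at (190,200) and (550,199). One stroke remains.

```bash
python3 - <<'E'
from h import *
C=np.load('w5.npz'); print(roller(C,383,204,334))
print([tostrip(px(C,u/1.5,v/1.5,.036)) for u,v in((190,200),(550,199))])
E
```

```text
[ 0.0047 -0.029   0.035 ]
[array([-0.0776,  0.0023,  0.036 ]), array([0.0764, 0.0023, 0.036 ])]
```

Request:
apply_moves:
  moves:
    - [[0.003, -0.001, 0.01, 0, 0, 0, 0.2], [0.003, -0.001, 0.01, 0, 0, 0, 0.2], [0, 0, 0.006, 0, 0, 0, 0.2], [0, 0, 0.002, 0, 0, 0, 0.2], [0, 0, 0.002, 0, 0, 0, 0.2], [0, 0, 0.001, 0, 0, 0, 0.2]]

```text
time: 12.55
eef_pos: [0.527, 0.0003, 0.0628]
tcp_rot: [0.76, 0.65, -0.002, 0.003]
contact_force: [-4.5, -0.2, 8.6]
opening: 0.401
```

```bash
python3 - <<'E'
from h import *
print(tostrip(ctrl.get_state()['eef_pos']),ctrl.get_state()['contact_force'])
E
```

```text
[ 0.0026 -0.0453  0.0628] [-4.51282526 -0.18263704  8.59469519]
```

Request:
apply_moves:
  moves:
    - [[0.003, 0, 0.0015, 0, 0, 0, 0.2], [0.005, 0, 0.0015, 0, 0, -0.3, 0.2], [0.006, -0.0005, 0.0015, 0, 0, -0.4, 0.2], [0.006, -0.0005, 0.0015, 0, 0, -0.4, 0.2], [0.006, -0.0005, 0.0015, 0, 0, -0.4, 0.2], [0.006, -0.0005, 0.0015, 0, 0, -0.4, 0.2], [0.006, -0.0005, 0.0015, 0, 0, -0.4, 0.2], [0.006, -0.0005, 0.0015, 0, 0, -0.4, 0.2]]

```text
time: 13.35
eef_pos: [0.536, 0.0454, 0.064]
tcp_rot: [0.743, 0.669, -0.002, 0.005]
contact_force: [-2.3, 1.1, 6.7]
opening: 0.401
```

```bash
python3 - <<'E'
from h import *
print(tostrip(ctrl.get_state()['eef_pos']),ctrl.get_state()['contact_force'])
E
```

```text
[0.0045 0.0006 0.064 ] [-2.3410941   1.07645348  6.70291703]
```

Request:
apply_moves:
  moves:
    - [[0.006, 0, 0.0015, 0, 0, 0, 0.2], [0.005, 0, 0.0015, 0, 0, 0, 0.2], [0.002, 0, 0.0015, 0, 0, 0, 0.2], [0.001, 0, 0.001, 0, 0, 0, 0.2], [0, 0, 0.001, 0, 0, 0, 0.2], [0, 0, -0.004, 0, 0, 0, 0.2], [0, 0, -0.01, 0, 0, 0, 0.2], [-0.01, 0, -0.01, 0, 0, 1, 0.2], [-0.014, -0.001, -0.005, 0, 0, 1, 0.2], [-0.012, -0.001, 0, 0, 0, 1, 0.2], [0, 0, 0, 0, 0, 0, 0.2], [0, 0, 0, 0, 0, 0, 0.2]]

```text
time: 14.55
eef_pos: [0.5331, 0.0234, 0.0952]
tcp_rot: [0.762, 0.648, -0.001, 0.005]
contact_force: [-0.5, -0.2, -0.1]
opening: 0.4
```

```bash
python3 - <<'E'
from h import *
print(tostrip(ctrl.get_state()['eef_pos']))
C=ctrl.get_calibration('wrist'); np.savez('w6.npz',**C)
snap('wrist','w6.png',scale=1.5)
E
```

```text
[ 0.005  -0.0216  0.0952]
```

View pics/w6.png

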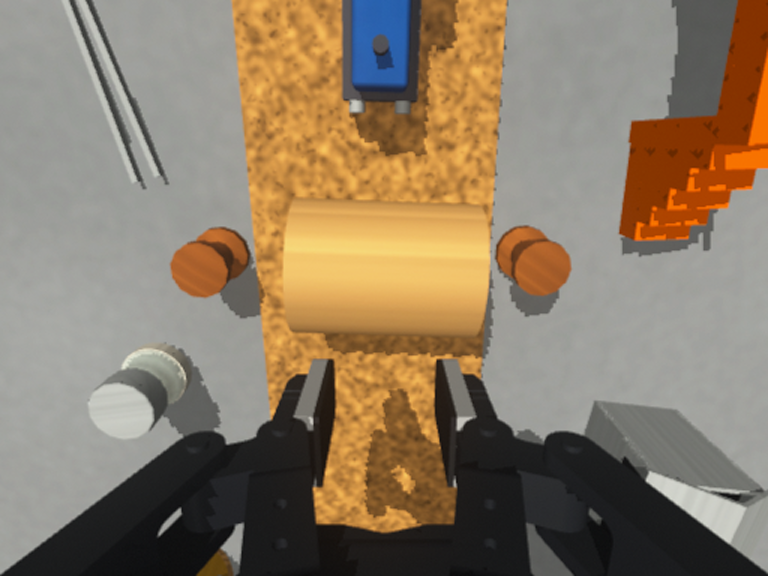

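The roller now lies between the pegs. It is centred at (386,268), rows 202 to 334, with under 2° of yaw. The peg tops are at (199,269) and (543,268). I'll check the numbers.

```bash
python3 - <<'E'
from h import *
C=np.load('w6.npz'); print(roller(C,386,202,334))
print([tostrip(px(C,u/1.5,v/1.5,.036)) for u,v in((199,269),(543,268))])
E
```

```text
[0.0061 0.0021 0.035 ]
[array([-0.0777,  0.0025,  0.036 ]), array([0.0768, 0.0022, 0.036 ])]
```

Request:
apply_moves:
  moves:
    - [[0, 0, -0.02, 0, 0, 0, 0.2], [0, 0, -0.02, 0, 0, 0, 0.2], [0, 0, -0.02, 0, 0, 0, 0.2], [-0.04, 0, -0.02, 0, 0, 0, 0.2], [-0.05, 0, -0.02, 0, 0, 0, 0.2], [-0.05, 0, 0, 0, 0, 0, 0.2], [-0.05, 0, 0, 0, 0, 0, 0.2], [-0.05, 0, 0, 0, 0, 0, 0.2], [-0.05, 0, 0, 0, 0, 0, 0.2], [-0.03, 0, 0, 0, 0, 0, 0.2], [0, 0, 0, 0, 0, 0, 0.2], [0, 0, 0, 0, 0, 0, 0.2]]

```text
time: 15.8
eef_pos: [0.48, -0.2947, 0.1957]
tcp_rot: [0.759, 0.651, -0.003, 0.002]
contact_force: [-0.2, 0.5, -0.2]
opening: 0.398
```

```bash
python3 - <<'E'
from h import *
snap('top','top3.png',(170,130,340,270),4.7)
E
```

```text
(no output)
```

View pics/top3.png

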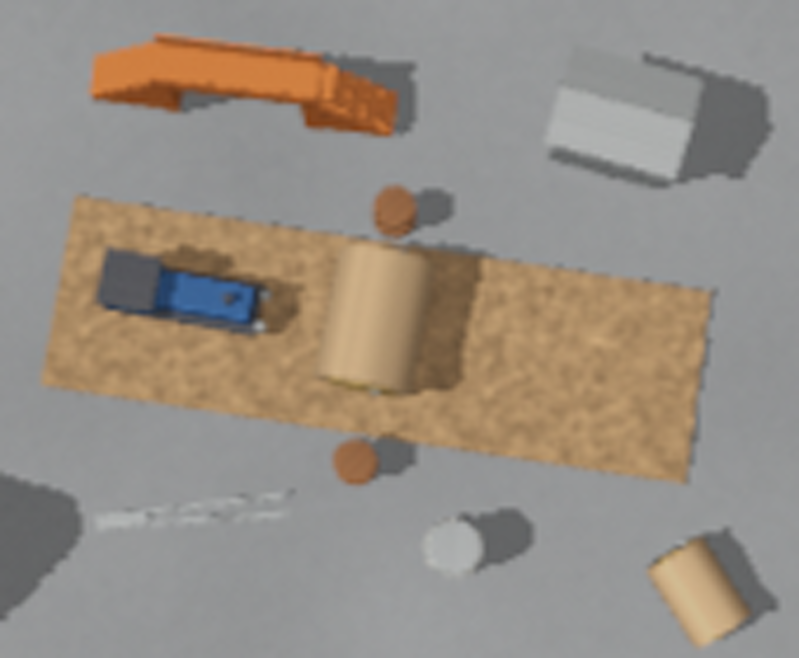

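The top view shows the roller on the peg line, centred at crop (376,317), with everything else where it was. I'm handing in.

```bash
python3 -c "
from h import *
print(ctrl.sign_off())"
```

```text
the job is handed in; nothing more can be done
None
```

I rolled the larger wooden roller along the cork in four pressing strokes until it lay between the two wooden pegs. I then lifted clear, backed off, and handed the job in at about 16 s of the 58 s allowed.

- **Position:** the last wrist picture put the roller's centre within about 0.5 mm of the line between the pegs. It is about 6 mm off the middle of the strip, where 20 mm is allowed. Its axis is about 2° off that line.
- **Pressing:** wrist force readings while the roller turned were about 6–11 N. They reached 17 N at one touchdown, before it began to roll.
- **Other things:** the last top view showed the roller in place. The diesel, footbridge, signal box, tweezers and paint jar had not visibly moved. The screwdriver and dark block were outside that picture, but the arm never went near them.
- **Small disagreement:** the wrist pictures placed the peg line 1–2.5 mm further along the strip than the first top view did. I trusted the close-up measurement, and either figure is inside the 7 mm limit.

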